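# Square up the parts bins on the bench shelf and close the row keeper

## Robot

A 6-joint arm with a two-finger parallel gripper is mounted at the origin on the work surface. World frame = base frame: x ahead of the robot, y to its left, z up, the work surface at z = 0. Lengths are in m, angles in rad, forces in N, time in s.
With the tool pointing down it reaches from about 0.4 to 0.825 m from the base axis. Payload 7 kg.
Tool frame: the origin (TCP) lies on the front face of the gripper's body, between the roots of the fingers; the fingertips stand 66 mm ahead of it and the grasp point (between the pads) lies 47 mm ahead of it; z points along the fingers, y is the line along which they close (so a half turn about z gives the same grasp; the last joint's range is limited). The gripper opens to 88 mm and grips with 3 to 60 N. Pads are 19 mm wide; open, the fingers measure 130 mm over their backs; the gripper's body (78 mm by 193 mm) begins 47 mm behind the grasp point.
Start: joints at [1.467, 0.359, 0.012, 0, -1.224, -0.288], TCP at [0.258, 0.624, 0.292] pointing down, gripper open.
Joint ranges: [-3.07, 3.07], [-1.43, 2.12], [-1.02, 1.25], [-3.03, 1.67], [-3.05, -0], [-3.03, 3.03]. Speed limits (rad/s): [2.39, 2.39, 3.01, 3.14, 3.14, 3.14].

## Interface

Orientations are given as [roll, pitch, yaw] about the fixed x, y, z axes, in that order (R = Rz(yaw) Ry(pitch) Rx(roll)).
In Python, from station import arm gives the robot as it stands. The module is installed in compiled form; this text tells all that it offers.
- The arm moves only by the tool move_arm, never from a script. Its argument "increments" is a list of rows, each an object of numbers: "jaw": the gripper command: -1 is shut, 1 is fully open, values between are in proportion; "dx", "dy", "dz": the shift along the tool's x, y, z in m; "twist": the turn about the tool's z in rad. A call has 1 to 12 rows; each row shifts and turns the commanded pose from where the row before left it, along the tool's axes as they then stand; what a row does not reach is not made up. A row lasts 1/12 s, in which the tool goes at most 41.7 mm and 7.16 degrees, less where a joint would pass 70% of its speed; a pose out of reach is approached as far as the arm can. A call is refused whole if a number of a shift passes 0.0417 or a number of a turn 0.125, either way. A call with a gripper value outside its range is refused whole. The fingers move at their own pace and stop on an object; "force" is the grip in N (left out, the last holds). Time passes only in rows, so rows that do not move let the fingers close. It gives the time, the measured TCP pose, the force, the opening and the grip force at its end, in the units of the state.
- arm.get_state(): the state, without advancing time (a new reading comes with each control period).
- arm.grab_frame(name): name is "scene" or "top" or "wrist"; returns the picture (480x640x3 uint8, blue, green, red); there is no depth.
- arm.camera_info(name): a dict with "K" (3x3 intrinsics, pixels), "extrinsics" (4x4, takes a point from camera to world coordinates). Camera axes: x right, y down, z forward; pixel columns grow to the right and rows downward; lengths in m; the calibration is good to about 2 mm. A picture is of the moment at which its call begins: read the wrist's pose just before it. camera_info takes no time and is no camera call; for the wrist camera it gives the pose at the moment of the call.
- arm.job_done(): hands the job in; it is judged then, once.
Trained networks look in the newest picture that a camera, given by its name, has taken for a name from the list of things; names that differ only in an ending like _2 or _b are one class to them, and where a whole thing is asked for, a point or a joint stands for the part that bears it (a point fixed in the world has none). Each returns a list of dicts, best first, with "score" (0 to 1); they miss things now and then, are a little off and sometimes report something else, mostly with a low value. They report only what shows in the picture. A call takes as long as a camera call. They do not tell look-alikes from the thing itself.
- arm.find_in(camera, name): "position" ([x, y, z] in m, in world coordinates, good to about 4 mm: the middle of the surface that is visible of it).
- arm.silhouettes(camera, name): "pixels" (480x640 bool, what is visible of it).
- arm.pinpoint(camera, name): "position" ([x, y, z] in m, in world coordinates, good to about 4 mm: a listed point, or the origin of a listed thing).
The state is a dict: "t": time; "q": joint angles; "qd": joint speeds; "joint_efforts": joint torques, N m; "eef_pos": TCP position; "ee_rot": TCP orientation; "force": force on the tool from outside, world axes, zero at the start; "moment": the same for the moment, N m; "width": finger opening in m; "gripper_force": force on a finger pad.
Only numpy, scipy, OpenCV 4.12 (cv2) and the standard library are available. Lean on these libraries where they do the work, as an engineer would, in place of code of your own. Each camera call takes 0.05 s, during which the arm holds its last target. There are 200 camera calls.

## Task

Tidy the bike shop's bench shelf: push the red, blue and green parts bins, without lifting or tipping them, squarely back against the shelf's back rail, all between the end wall and the sliding keeper. Then slide the keeper by its orange grip fully home, so that the three bins stand in one close, straight row against the end wall. Leave the tin, the spray bottle and the hammer where they are.

Things in the scene. Friction and masses are not known exactly. Their poses are not given: they have to be found in the camera images.
- shelf: fixed low grey shelf board, top 60 mm above the bench; origin on the bench, x to its back, y along the row to the end wall. Board: x -150..135, y -330..228 mm. Back rail: 40 mm high above the board, front face at x 125 (bins against it have centres at x 75). End wall: 50 mm high above the board, 8 thick, x 20..135, inner face y 220. Front and -y end are open
- keeper (a joint): travel in m of the sliding keeper along shelf +y: 0 open, 0.186 = end stop (home). Aluminium plate square to the row, 10 mm thick, spanning shelf x 35..121 mm, from 3 to 48 mm above the board; its +y face is at shelf y = -180 mm + travel (6 mm when home). About 2 N friction, stays where left
- keeper_grip (a point): middle of the keeper's orange upright grip, a round post of 18 mm diameter at shelf x 70 mm, 5 mm to -y of the plate's +y face; this point is 80 mm above the board, the post spans 48 to 95 mm above it
- red_bin: open red plastic parts bin filled with bolts, 100 mm along its x, 64 mm along its y, 58 mm high, 0.3 to 0.65 kg; origin at the centre of its underside, which stands on the shelf board; contents reach to 14 mm below the rim
- blue_bin: open blue plastic parts bin filled with ball bearings, 100 mm along its x, 70 mm along its y, 58 mm high, 0.3 to 0.65 kg; origin at the centre of its underside, which stands on the shelf board; contents reach to 14 mm below the rim
- green_bin: open green plastic parts bin filled with sprockets, 100 mm along its x, 76 mm along its y, 58 mm high, 0.3 to 0.65 kg; origin at the centre of its underside, which stands on the shelf board; contents reach to 14 mm below the rim
- tin: bystander: yellow-banded grease tin, 44 mm diameter, 62 mm high, standing upright on the shelf board among the bins; origin at the centre of its underside
- spray: bystander: blue and white spray bottle with a black cap, 52 mm diameter, 150 mm high, standing upright on the shelf board at its -y end, beyond the keeper; origin at the centre of its underside
- hammer: bystander: hammer about 0.3 m long lying on the bench on the -y side of the shelf, along x, head to +x
Not all that is in view belongs to the job. Leave any yellow look-alike of the red_bin alone. Leave any yellow look-alike of the green_bin alone.

How it is judged:
On the way, in this order (a step that is already met when the one before it is completed fails the run):
1. all three bins stand squarely back against the rail, between the end wall and the keeper, the keeper not yet home (x of each of red_bin, blue_bin, green_bin in the frame of shelf above 0.068 m and z of each of red_bin, blue_bin, green_bin in the frame of shelf below 0.068 m and angle between the x axis of each of red_bin, blue_bin, green_bin and the x axis of shelf, either way round below 0.08 rad and y of each of red_bin, blue_bin, green_bin in the frame of keeper_grip above 0.02 m and value of joint keeper below 0.15 m), for 0.2 s.
2. the keeper is slid fully home (value of joint keeper above 0.18 m), for 0.1 s.
At the end, for the whole second after the job is handed in: Each bin upright on the board and at rest, its back within 7 mm of the back rail and square to the shelf within 0.08 rad, in the row between the end wall and the keeper; the keeper within 6 mm of its end stop; tin, spray bottle and hammer within 20 mm of where they stood (x of each of red_bin, blue_bin, green_bin in the frame of shelf above 0.068 m and z of each of red_bin, blue_bin, green_bin in the frame of shelf below 0.068 m and angle between the x axis of each of red_bin, blue_bin, green_bin and the x axis of shelf, either way round below 0.08 rad and y of each of red_bin, blue_bin, green_bin in the frame of shelf above 0.034 m and angle between each of red_bin, blue_bin, green_bin's own z axis and vertical below 0.06 rad and linear speed of each of red_bin, blue_bin, green_bin below 0.01 m/s and value of joint keeper above 0.18 m and distance of each of tin, spray, hammer from where it was at the start of the episode below 0.02 m); the robot touches nothing.
It fails at once if a bin is lifted off the shelf (20 mm) or falls from it ((z of red_bin in the frame of shelf above 0.08 m or z of red_bin in the frame of shelf below 0.04 m) or (z of blue_bin in the frame of shelf above 0.08 m or z of blue_bin in the frame of shelf below 0.04 m) or (z of green_bin in the frame of shelf above 0.08 m or z of green_bin in the frame of shelf below 0.04 m)).
It fails at once if a bin is tipped by more than 0.35 rad (angle between any of red_bin, blue_bin, green_bin's own z axis and vertical above 0.35 rad).
It fails at once if the tin, spray bottle or hammer is moved by more than 20 mm (distance of any of tin, spray, hammer from where it was at the start of the episode above 0.02 m).
It fails at once if the tin or spray bottle is knocked over (angle between any of tin, spray's own z axis and vertical above 0.3 rad).
It also fails if it takes over 72 s, if anything falls off the work surface, if the arm or the gripper's body presses on something with over 40 N, if the wrist force passes 120 N, or if a joint passes its speed limit or range.

## Working session

There is one attempt and no reset: what is moved stays moved. The work goes in short steps, Python scripts to look and compute and a tool call to move; the robot and the scene stay as the last step left them, time stands still between calls to the robot, and variables do not carry over. Pictures are saved under pics/ and viewed, at most 10 in all, crops included, and the job is handed in when it is done.

Besides the shell and the picture viewer there is one more tool, called as name(argument=value, ...), one argument or row to a line, values as JSON. move_arm: Moves the arm, as the interface text tells. Its arguments: {"type":"object","properties":{"increments":{"type":"array"},"force":{"type":"number"}},"required":["increments"]}

```bash
mkdir -p pics; python3 - <<'E'
from station import arm
import cv2
s=arm.get_state();print(s)
for c in("scene","top"):
    cv2.imwrite(f"pics/{c}0.png",arm.grab_frame(c))
    for n in("shelf","keeper","keeper_grip","red_bin","blue_bin","green_bin","tin","spray","hammer"):
        for r in arm.pinpoint(c,n)[:3]: print(c,n,[round(float(v),3) for v in r["position"]],round(r["score"],2))
print(arm.camera_info("top"))
E
```

```text
{'t': 0.0, 'q': array([ 1.46706410e+00,  3.59379480e-01,  1.10800228e-02, -3.39974532e-04,
       -1.22411164e+00, -2.88106525e-01]), 'qd': array([-5.63301783e-04,  8.16850013e-04,  7.16250882e-04, -1.23779982e-03,
        2.53109752e-05, -2.66788365e-04]), 'joint_efforts': array([ 1.37497897e-03, -5.82713807e+01,  2.93048555e+01,  6.99732408e+00,
        7.06541701e-03, -1.47426081e-04]), 'eef_pos': array([0.25764492, 0.62348818, 0.29123844]), 'ee_rot': array([ 3.13995362e+00, -1.52432901e-04, -3.91954407e-01]), 'force': array([-0.3621289 , -0.24091614,  0.1682882 ]), 'moment': array([ 0.04189632, -0.08481817, -0.06242413]), 'gripper_force': 0.0, 'width': 0.08748022552195393}
scene shelf [0.534, 0.056, 0.001] 0.9
scene shelf [0.463, -0.117, 0.061] 0.73Traceback (most recent call last):
  File "<stdin>", line 7, in <module>
ValueError: it knows: blue_bin, green_bin, hammer, keeper_grip, red_bin, shelf, spray, tin
```

```bash
python3 - <<'E'
from station import arm
import cv2,numpy as np
for c in("scene","top"):
    cv2.imwrite(f"pics/{c}0.png",arm.grab_frame(c))
    for n in("shelf","keeper_grip","red_bin","blue_bin","green_bin","tin","spray","hammer"):
        ci=arm.camera_info(c);E=np.linalg.inv(ci["extrinsics"])
        for r in arm.pinpoint(c,n)[:3]:
            p=ci["K"]@(E[:3,:3]@r["position"]+E[:3,3]); print(c,n,[round(float(v),3) for v in r["position"]],round(r["score"],2),(p[:2]/p[2]).round())
print(arm.get_state()["t"])
E
```

```text
scene shelf [0.534, 0.056, -0.0] 0.67 [347. 289.]
scene keeper_grip [0.599, -0.123, 0.143] 0.56 [276. 221.]
scene keeper_grip [0.392, -0.494, -0.0] 0.35 [245. 183.]
scene red_bin [0.414, -0.364, -0.0] 0.76 [268. 202.]
scene red_bin [0.463, -0.117, 0.066] 0.62 [317. 225.]
scene blue_bin [0.477, 0.026, 0.062] 0.91 [355. 253.]
scene blue_bin [0.392, -0.494, -0.004] 0.45 [245. 184.]
scene green_bin [0.442, 0.385, -0.0] 0.68 [486. 340.]
scene tin [0.436, 0.124, 0.057] 0.58 [397. 265.]
scene spray [0.565, -0.235, 0.063] 0.78 [257. 223.]
scene hammer [0.394, -0.495, -0.003] 0.92 [244. 183.]
top shelf [0.535, 0.06, -0.002] 0.83 [265. 250.]
top keeper_grip [0.602, -0.128, 0.138] 0.69 [346. 217.]
top red_bin [0.41, -0.369, 0.001] 0.67 [445. 307.]
top red_bin [0.467, -0.116, 0.059] 0.63 [339. 281.]
top red_bin [0.533, 0.058, -0.003] 0.2 [266. 251.]
top blue_bin [0.472, 0.028, 0.058] 0.75 [275. 277.]
top green_bin [0.489, 0.225, 0.059] 0.8 [188. 267.]
top green_bin [0.442, 0.381, 0.002] 0.67 [130. 286.]
top tin [0.433, 0.119, 0.059] 0.76 [234. 293.]
top spray [0.565, -0.237, 0.061] 0.81 [393. 238.]
top hammer [0.387, -0.496, 0.007] 0.97 [501. 318.]
1.0
```

View pics/scene0.png

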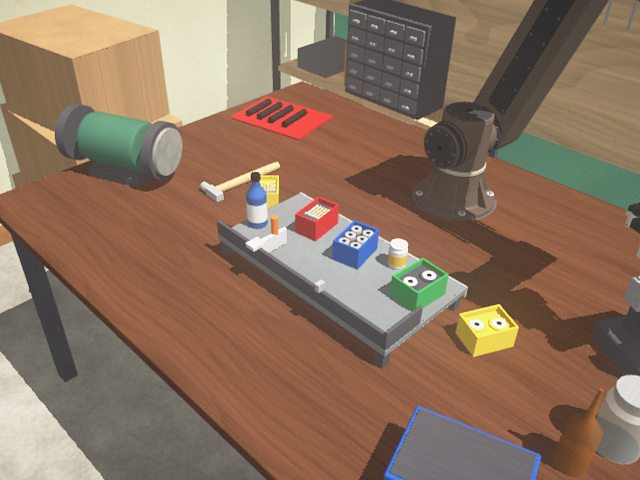

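View pics/top0.png

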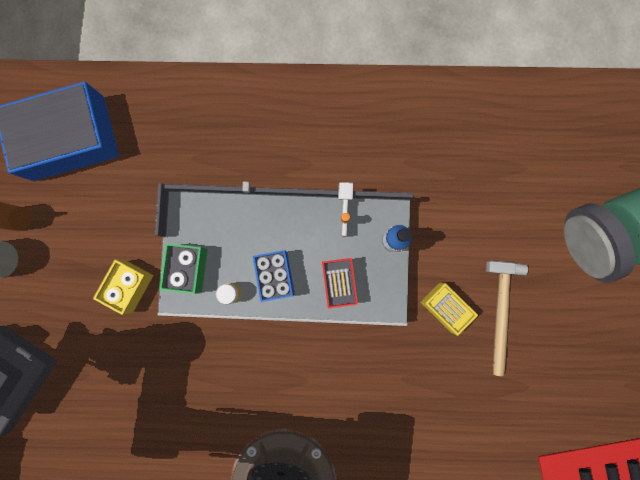

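The scene picture shows the shelf with red (317,218), blue (355,243) and green (420,283) bins standing on it. The tin is at (398,253), the spray bottle at (257,200) and the keeper grip at (275,225).

In the top view red is (340,283), blue (273,276), green (183,268) and the tin (228,293). The yellow bins at (123,287) and (450,308) are the look-alikes: they stand on the bench off the shelf and are plainly yellow. Red, blue and green are unambiguous by colour.

Next I fit the poses by silhouette.

```bash
cat > fit.py <<'E'
from station import arm
import cv2,numpy as np
from scipy.optimize import minimize
BIN=dict(red_bin=(.1,.064),blue_bin=(.1,.07),green_bin=(.1,.076))
def box(x0,x1,y0,y1,z0,z1): return np.array([[x,y,z] for x in(x0,x1) for y in(y0,y1) for z in(z0,z1)])
SH=np.vstack([box(-.15,.135,-.33,.228,.04,.06),box(.125,.135,-.33,.228,.06,.1),box(.02,.135,.22,.228,.06,.11)])
def model(n):
    if n=="shelf": return SH
    a,b=BIN[n]; return box(-a/2,a/2,-b/2,b/2,.06,.118)
S=4
def hullmask(pts,off,shape):
    m=np.zeros(shape,np.uint8); cv2.fillConvexPoly(m,cv2.convexHull(((pts-off)*S).astype(np.int32)),1); return m
def fit(cams,n,p0):
    data=[]
    for c,near in cams:
        ci=arm.camera_info(c); K=ci["K"];E=np.linalg.inv(ci["extrinsics"])
        def proj(p,K=K,E=E):
            q=(K@(E[:3,:3]@p.T+E[:3,3:])).T; return q[:,:2]/q[:,2:]
        pc=proj(np.array([[p0[0],p0[1],.09 if n!="shelf" else .06]]))[0]
        best=None
        for r in arm.silhouettes(c,n):
            m=r["pixels"].astype(np.uint8); _,l,st,_=cv2.connectedComponentsWithStats(m)
            ys,xs=np.nonzero(m); d=np.hypot(xs.mean()-pc[0],ys.mean()-pc[1])
            if len(st)>1 and (best is None or d<best[0]): 
                k=1+np.argmax(st[1:,4]); best=(d,(l==k) if n!="shelf" else m)
        if best is None: print(c,n,"none"); continue
        ys,xs=np.nonzero(best[1]); P=np.stack([xs,ys],1).astype(float)
        P=np.vstack([P+d for d in([0,0],[1,0],[0,1],[1,1])])-.5
        off=P.min(0)-15; sz=((P.max(0)-off+15)*S).astype(int)
        data.append((proj,off,(sz[1],sz[0]),hullmask(P,off,(sz[1],sz[0]))))
    M=model(n)
    def cost(p):
        R=np.array([[np.cos(p[2]),-np.sin(p[2]),0],[np.sin(p[2]),np.cos(p[2]),0],[0,0,1]])
        W=M@R.T+[p[0],p[1],0]; f=0
        for proj,off,sh,m in data:
            h=hullmask(proj(W),off,sh); f+=1-(h&m).sum()/(h|m).sum()
        return f/len(data)
    best=min((minimize(cost,[p0[0],p0[1],y],method="Nelder-Mead",options=dict(initial_simplex=[[p0[0]+a,p0[1]+b,y+g] for a,b,g in((0,0,0),(.01,0,0),(0,.01,0),(0,0,.1))])) for y in(p0[2]-.1,p0[2]+.1)),key=lambda r:r.fun)
    return best.x,best.fun
def toshelf(s,p):
    c,q=np.cos(s[2]),np.sin(s[2]); d=np.array(p[:2])-s[:2]
    return np.array([c*d[0]+q*d[1],-q*d[0]+c*d[1]])
E
python3 - <<'E'
from fit import *
g=dict(shelf=(.535,.058,-.03),red_bin=(.465,-.116,0),blue_bin=(.475,.027,0),green_bin=(.489,.225,0))
for c in("scene","top"): arm.grab_frame(c)
s=None
for cams in([("top",1)],[("top",1),("scene",1)]):
  for n,p in g.items():
    x,f=fit(cams,n,p)
    if n=="shelf": s=x
    print(n,x.round(4),round(f,3),toshelf(s,x).round(4),"rel yaw",round(x[2]-s[2],3))
for n,p in(("tin",(.434,.121)),("grip",(.601,-.126)),("spray",(.565,-.236))): print(n,toshelf(s,p).round(3))
print(arm.get_state()["t"])
E
```

```text
shelf [ 0.5309  0.0578 -0.0184] 0.061 [0. 0.] rel yaw 0.0
red_bin [ 0.4629 -0.1164  0.1585] 0.056 [-0.0648 -0.1754] rel yaw 0.177
blue_bin [0.4746 0.0266 0.2191] 0.044 [-0.0557 -0.0323] rel yaw 0.237
green_bin [ 0.4859  0.2245 -0.0727] 0.034 [-0.0481  0.1658] rel yaw -0.054
shelf [ 0.5365  0.0592 -0.0158] 0.105 [0. 0.] rel yaw 0.0
red_bin [ 0.4638 -0.1169  0.1578] 0.058 [-0.0699 -0.1772] rel yaw 0.174
blue_bin [0.4753 0.0265 0.1913] 0.051 [-0.0606 -0.0336] rel yaw 0.207
green_bin [ 0.4868  0.2235 -0.1043] 0.057 [-0.0522  0.1636] rel yaw -0.089
tin [-0.103  0.06 ]
grip [ 0.067 -0.184]
spray [ 0.033 -0.295]
1.7
```

```bash
python3 - <<'E'
import cv2
a=cv2.imread("pics/top0.png")[175:335,150:420]
cv2.imwrite("pics/crop.png",cv2.resize(a,None,fx=2.96,fy=2.96,interpolation=cv2.INTER_CUBIC))
E
```

```text
(no output)
```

View pics/crop.png

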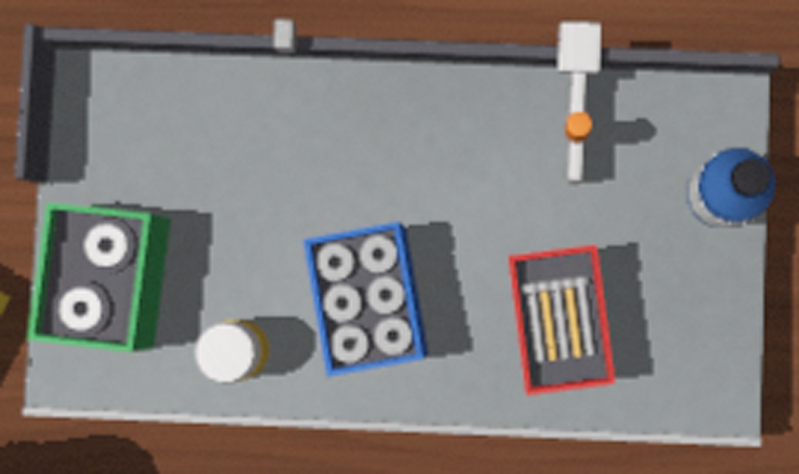

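The enlarged crop shows the red, blue and green bins on the shelf: red at crop (562,320), blue (364,298), green (98,277). Board front corners are at about (23,410) and (760,440), and the rail's rear top corners at about (28,27) and (778,56). I solve the shelf pose from those corners.

```bash
python3 - <<'E'
from fit import *
from scipy.optimize import least_squares
ci=arm.camera_info("top");K=ci["K"];E=np.linalg.inv(ci["extrinsics"])
px=np.array([[23,411],[760,441],[28,27],[778,56],[578,124]])/2.96+[150,175]-.33
M=np.array([[-.15,.228,.06],[-.15,-.33,.06],[.135,.228,.1],[.135,-.33,.1],[.07,-.185,.155]])
def res(p):
    R=np.array([[np.cos(p[2]),-np.sin(p[2]),0],[np.sin(p[2]),np.cos(p[2]),0],[0,0,1]])
    W=M@R.T+[p[0],p[1],0]; q=(K@(E[:3,:3]@W.T+E[:3,3:])).T
    return (q[:,:2]/q[:,2:]-px).ravel()
r=least_squares(res,[.535,.058,-.02]);print(r.x.round(4),r.fun.round(1))
s=r.x
for n,x in dict(red=(.4635,-.1167,.158),blue=(.475,.0265,.205),green=(.4865,.224,-.09),tin=(.434,.121,0),grip=(.601,-.126,0),spray=(.565,-.236,0)).items(): print(n,toshelf(s,x).round(4),round(x[2]-s[2],3))
E
```

```text
[ 0.5313  0.0598 -0.0164] [-0.4 -0.4 -0.3 -0.3 -0.6  0.5  0.1 -0.4  1.   0.6]
red [-0.0649 -0.1776] 0.174
blue [-0.0557 -0.0342] 0.221
green [-0.0474  0.1634] -0.074
tin [-0.0982  0.0596] 0.016
grip [ 0.0728 -0.1846] 0.016
spray [ 0.0386 -0.2952] 0.016
```

move_arm(
  increments=[
    {"twist": -0.1},
    {"twist": -0.1},
    {"twist": -0.1},
    {"jaw": 1},
  ],
)

```text
$.increments[0]: bad value
```

move_arm(
  increments=[
    {"dx": 0.022, "dy": 0.0315},
    {"dx": 0.022, "dy": 0.0315},
    {"dx": 0.022, "dy": 0.0315},
    {"dx": 0.022, "dy": 0.0315},
    {"dx": 0.022, "dy": 0.0315},
    {"dx": 0.022, "dy": 0.0315},
    {"dx": 0.022, "dy": 0.0315},
    {"dx": 0.022, "dy": 0.0315},
    {"dx": 0.022, "dy": 0.0315},
    {"dx": 0.022, "dy": 0.0315},
    {"dx": 0.022, "dy": 0.0315},
    {"dx": 0.022, "dy": 0.0315},
  ],
)

```text
$.increments[0]: bad value
```

move_arm(
  increments=[
    {},
    {},
    {},
  ],
)

```text
$.increments[0]: bad value
```

```bash
cat > look.py <<'E'
import sys
from fit import *
def look(cam,name,p0,save=None):
    st=arm.get_state(); im=arm.grab_frame(cam)
    if save: cv2.imwrite(save,im)
    x,f=fit([(cam,1)],name,p0); s=(.5313,.0598,-.0164)
    psi=st["ee_rot"][2]; d=x[:2]-st["eef_pos"][:2]; c,q=np.cos(psi),np.sin(psi)
    print(name,x.round(4),"iou err",round(f,3),"shelf",toshelf(s,x).round(4),"tcp",st["eef_pos"].round(4),"yaw",psi.round(4),
      "dx,dy to centre",(c*d[0]+q*d[1]).round(4),(q*d[0]-c*d[1]).round(4),"twist",round(psi-x[2],3),"t",st["t"])
if __name__=="__main__": look(sys.argv[1],sys.argv[2],tuple(map(float,sys.argv[3:6])),*sys.argv[6:7])
E
python3 look.py wrist green_bin .4865 .224 -.09 pics/w1.png; python3 look.py top green_bin .4865 .224 -.09
```

```text
wrist green_bin none
green_bin [ 0.486   0.2249 -0.0965] iou err 0.028 shelf [-0.048   0.1643] tcp [0.2577 0.6238 0.2922] yaw -0.3918 dx,dy to centre 0.3633 0.2816 twist -0.295 t 1.8Traceback (most recent call last):
  File "look.py", line 10, in <module>
    if __name__=="__main__": look(sys.argv[1],sys.argv[2],tuple(map(float,sys.argv[3:6])),*sys.argv[6:7])
                             ~~~~^^^^^^^^^^^^^^^^^^^^^^^^^^^^^^^^^^^^^^^^^^^^^^^^^^^^^^^^^^^^^^^^^^^^^^^^
  File "look.py", line 6, in look
    x,f=fit([(cam,1)],name,p0); s=(.5313,.0598,-.0164)
        ~~~^^^^^^^^^^^^^^^^^^^
  File "fit.py", line 38, in fit
    best=min((minimize(cost,[p0[0],p0[1],y],method="Nelder-Mead",options=dict(initial_simplex=[[p0[0]+a,p0[1]+b,y+g] for a,b,g in((0,0,0),(.01,0,0),(0,.01,0),(0,0,.1))])) for y in(p0[2]-.1,p0[2]+.1)),key=lambda r:r.fun)
  File "fit.py", line 38, in <genexpr>
    best=min((minimize(cost,[p0[0],p0[1],y],method="Nelder-Mead",options=dict(initial_simplex=[[p0[0]+a,p0[1]+b,y+g] for a,b,g in((0,0,0),(.01,0,0),(0,.01,0),(0,0,.1))])) for y in(p0[2]-.1,p0[2]+.1)),key=lambda r:r.fun)
              ~~~~~~~~^^^^^^^^^^^^^^^^^^^^^^^^^^^^^^^^^^^^^^^^^^^^^^^^^^^^^^^^^^^^^^^^^^^^^^^^^^^^^^^^^^^^^^^^^^^^^^^^^^^^^^^^^^^^^^^^^^^^^^^^^^^^^^^^^^^^^^^^^^^^^^^^^^^^
    res = _minimize_neldermead(fun, x0, args, callback, bounds=bounds,
                               **options)
    fsim[k] = func(sim[k])
              ~~~~^^^^^^^^
    fx = function(np.copy(x), *(wrapper_args + args))
  File "fit.py", line 37, in cost
    return f/len(data)
           ~^~~~~~~~~~
ZeroDivisionError: division by zero
```

View pics/w1.png

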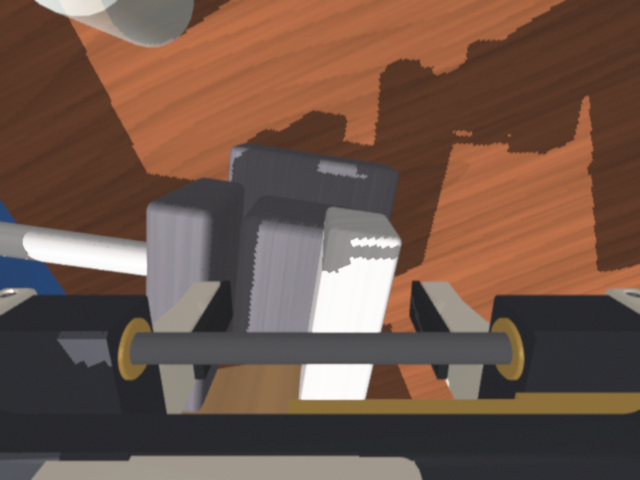

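The wrist picture shows bench clutter under the open fingers, around (320,250). The arm has not moved because the rows were rejected: each row needs every field.

move_arm(
  increments=[
    {"jaw": 1, "dx": 0, "dy": 0, "dz": 0, "twist": -0.1},
    {"jaw": 1, "dx": 0, "dy": 0, "dz": 0, "twist": -0.1},
    {"jaw": 1, "dx": 0, "dy": 0, "dz": 0, "twist": -0.1},
  ],
)

```text
t: 2.15
eef_pos: [0.2578, 0.6238, 0.2922]
ee_rot: [-3.142, 0.0, -0.087]
force: [-0.3, 0.2, -0.2]
width: 0.0879
gripper_force: 0.0
```

move_arm(
  increments=[
    {"jaw": 1, "dx": 0.022, "dy": 0.0315, "dz": 0, "twist": 0},
    {"jaw": 1, "dx": 0.022, "dy": 0.0315, "dz": 0, "twist": 0},
    {"jaw": 1, "dx": 0.022, "dy": 0.0315, "dz": 0, "twist": 0},
    {"jaw": 1, "dx": 0.022, "dy": 0.0315, "dz": 0, "twist": 0},
    {"jaw": 1, "dx": 0.022, "dy": 0.0315, "dz": 0, "twist": 0},
    {"jaw": 1, "dx": 0.022, "dy": 0.0315, "dz": 0, "twist": 0},
    {"jaw": 1, "dx": 0.022, "dy": 0.0315, "dz": 0, "twist": 0},
    {"jaw": 1, "dx": 0.022, "dy": 0.0315, "dz": 0, "twist": 0},
    {"jaw": 1, "dx": 0.022, "dy": 0.0315, "dz": 0, "twist": 0},
    {"jaw": 1, "dx": 0.022, "dy": 0.0315, "dz": 0, "twist": 0},
    {"jaw": 1, "dx": 0.022, "dy": 0.0315, "dz": 0, "twist": 0},
    {"jaw": 1, "dx": 0.022, "dy": 0.0315, "dz": 0, "twist": 0},
  ],
)

```text
t: 3.15
eef_pos: [0.4866, 0.2215, 0.2926]
ee_rot: [-3.141, -0.001, -0.091]
force: [0.7, 1.3, -0.1]
width: 0.088
gripper_force: 0.0
```

move_arm(
  increments=[
    {"jaw": 1, "dx": 0, "dy": 0, "dz": 0, "twist": 0},
    {"jaw": 1, "dx": 0, "dy": 0, "dz": 0, "twist": 0},
    {"jaw": 1, "dx": 0, "dy": 0, "dz": 0, "twist": 0},
  ],
)

```text
t: 3.4
eef_pos: [0.4861, 0.223, 0.2923]
ee_rot: [-3.141, -0.0, -0.093]
force: [-0.7, -0.6, -0.3]
width: 0.0873
gripper_force: 0.0
```

```bash
python3 look.py wrist green_bin .4865 .224 -.09 pics/w2.png 2>&1 | tail -1; python3 look.py wrist red_bin .4635 -.1167 .158 2>&1|tail -1;  python3 look.py wrist blue_bin .475 .0265 .2 2>&1|tail -1
```

```text
green_bin [ 0.4876  0.2236 -0.0898] iou err 0.015 shelf [-0.0463  0.1631] tcp [0.4861 0.223  0.2923] yaw -0.093 dx,dy to centre 0.0014 -0.0007 twist -0.003 t 3.4
ZeroDivisionError: division by zero
blue_bin [0.4769 0.0252 0.1987] iou err 0.022 shelf [-0.0539 -0.0355] tcp [0.4856 0.2242 0.2922] yaw -0.0901 dx,dy to centre 0.0092 0.199 twist -0.289 t 3.6
```

View pics/w2.png

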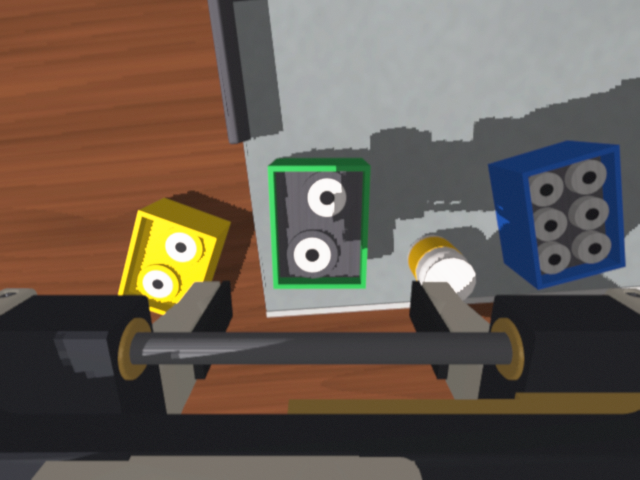

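Green is centred under the tool, the wrist picture showing it at (319,225), and the fit agrees to 1.5 mm. I descend and grip it lightly.

move_arm(
  increments=[
    {"jaw": 1, "dx": 0, "dy": 0, "dz": 0.03, "twist": 0},
    {"jaw": 1, "dx": 0, "dy": 0, "dz": 0.03, "twist": 0},
    {"jaw": 1, "dx": 0, "dy": 0, "dz": 0.026, "twist": 0},
    {"jaw": 1, "dx": 0, "dy": 0, "dz": 0.02, "twist": 0},
    {"jaw": 1, "dx": 0, "dy": 0, "dz": 0.02, "twist": 0},
    {"jaw": 1, "dx": 0, "dy": 0, "dz": 0.02, "twist": 0},
    {"jaw": 1, "dx": 0, "dy": 0, "dz": 0, "twist": 0},
    {"jaw": 1, "dx": 0, "dy": 0, "dz": 0, "twist": 0},
  ],
  force=15,
)

```text
t: 4.37
eef_pos: [0.4856, 0.2233, 0.1456]
ee_rot: [3.14, 0.001, -0.091]
force: [0.6, 0.5, 0.4]
width: 0.0879
gripper_force: 0.0
```

move_arm(
  increments=[
    {"jaw": 0.2, "dx": 0, "dy": 0, "dz": 0, "twist": 0},
    {"jaw": 0.2, "dx": 0, "dy": 0, "dz": 0, "twist": 0},
    {"jaw": 0.2, "dx": 0, "dy": 0, "dz": 0, "twist": 0},
    {"jaw": 0.2, "dx": 0, "dy": 0, "dz": 0, "twist": 0},
    {"jaw": 0.2, "dx": 0, "dy": 0, "dz": 0, "twist": 0},
  ],
  force=15,
)

```text
t: 4.78
eef_pos: [0.4866, 0.2239, 0.1476]
ee_rot: [-3.14, -0.002, -0.091]
force: [-2.0, 1.3, 7.2]
width: 0.0759
gripper_force: 15.0
```

move_arm(
  increments=[
    {"jaw": 0.2, "dx": 0, "dy": 0.004, "dz": 0, "twist": -0.015},
    {"jaw": 0.2, "dx": 0, "dy": 0.005, "dz": 0, "twist": -0.02},
    {"jaw": 0.2, "dx": 0, "dy": 0.005, "dz": 0, "twist": -0.02},
    {"jaw": 0.2, "dx": 0, "dy": 0.004, "dz": 0, "twist": -0.02},
    {"jaw": 0.2, "dx": 0.01, "dy": 0, "dz": 0, "twist": 0},
    {"jaw": 0.2, "dx": 0.015, "dy": 0, "dz": 0, "twist": 0},
    {"jaw": 0.2, "dx": 0.015, "dy": 0, "dz": 0, "twist": 0},
    {"jaw": 0.2, "dx": 0.015, "dy": 0, "dz": 0, "twist": 0},
    {"jaw": 0.2, "dx": 0.015, "dy": 0, "dz": 0, "twist": 0},
    {"jaw": 0.2, "dx": 0.015, "dy": 0, "dz": 0, "twist": 0},
    {"jaw": 0.2, "dx": 0.015, "dy": 0, "dz": 0, "twist": 0},
    {"jaw": 0.2, "dx": 0.01, "dy": 0, "dz": 0, "twist": 0},
  ],
)

```text
t: 5.78
eef_pos: [0.5953, 0.2031, 0.1474]
ee_rot: [3.142, 0.0, -0.017]
force: [-8.9, 0.7, 13.9]
width: 0.076
gripper_force: 15.0
```

move_arm(
  increments=[
    {"jaw": 0.2, "dx": 0.003, "dy": 0, "dz": 0, "twist": 0},
    {"jaw": 0.2, "dx": 0.003, "dy": 0, "dz": 0, "twist": 0},
  ],
)

```text
t: 5.95
eef_pos: [0.6006, 0.2029, 0.1474]
ee_rot: [3.141, 0.001, -0.017]
force: [-8.9, -0.8, 10.4]
width: 0.0763
gripper_force: 15.0
```

move_arm(
  increments=[
    {"jaw": 0.2, "dx": 0.002, "dy": 0, "dz": 0, "twist": 0},
    {"jaw": 0.2, "dx": 0.002, "dy": 0, "dz": 0, "twist": 0},
    {"jaw": 0.2, "dx": 0, "dy": 0, "dz": 0, "twist": 0},
  ],
)

```text
t: 6.2
eef_pos: [0.6046, 0.2029, 0.1475]
ee_rot: [3.141, 0.0, -0.017]
force: [-6.1, -0.5, 8.9]
width: 0.0759
gripper_force: 15.0
```

move_arm(
  increments=[
    {"jaw": 0.2, "dx": 0.002, "dy": 0, "dz": 0, "twist": 0},
    {"jaw": 0.2, "dx": 0.002, "dy": 0, "dz": 0, "twist": 0},
    {"jaw": 0.2, "dx": 0, "dy": 0, "dz": 0, "twist": 0},
  ],
)

```text
t: 6.45
eef_pos: [0.6084, 0.2028, 0.1474]
ee_rot: [3.141, 0.0, -0.017]
force: [-6.1, -0.8, 9.2]
width: 0.076
gripper_force: 15.0
```

```bash
python3 look.py top green_bin .606 .203 -.016 2>&1 | tail -1; python3 look.py scene green_bin .606 .203 -.016 2>&1 | tail -1
```

```text
green_bin [ 0.6051  0.2029 -0.0049] iou err 0.558 shelf [0.0714 0.1443] tcp [0.6084 0.2028 0.1474] yaw -0.0167 dx,dy to centre -0.0033 -0.0001 twist -0.012 t 6.45
green_bin [0.6124 0.1884 0.7634] iou err 0.31 shelf [0.0789 0.1299] tcp [0.6084 0.2028 0.1474] yaw -0.0167 dx,dy to centre 0.0042 0.0143 twist -0.78 t 6.55
```

move_arm(
  increments=[
    {"jaw": 0.2, "dx": 0.0015, "dy": 0, "dz": 0, "twist": 0},
    {"jaw": 0.2, "dx": 0.0015, "dy": 0, "dz": 0, "twist": 0},
    {"jaw": 0.2, "dx": 0, "dy": 0, "dz": 0, "twist": 0},
  ],
)

```text
t: 6.9
eef_pos: [0.6112, 0.2028, 0.1474]
ee_rot: [3.141, 0.001, -0.017]
force: [-6.7, 0.0, 10.8]
width: 0.076
gripper_force: 15.0
```

move_arm(
  increments=[
    {"jaw": 0.2, "dx": 0.0015, "dy": 0, "dz": 0, "twist": 0},
    {"jaw": 0.2, "dx": 0.0015, "dy": 0, "dz": 0, "twist": 0},
    {"jaw": 0.2, "dx": 0, "dy": 0, "dz": 0, "twist": 0},
  ],
)

```text
t: 7.15
eef_pos: [0.6124, 0.2027, 0.1469]
ee_rot: [3.141, 0.004, -0.017]
force: [-13.7, 1.5, 13.5]
width: 0.0758
gripper_force: 15.0
```

move_arm(
  increments=[
    {"jaw": 0.2, "dx": 0.0015, "dy": 0, "dz": 0, "twist": 0},
    {"jaw": 0.2, "dx": 0.0015, "dy": 0, "dz": 0, "twist": 0},
    {"jaw": 0.2, "dx": 0, "dy": 0, "dz": 0, "twist": 0},
  ],
)

```text
t: 7.4
eef_pos: [0.6145, 0.2027, 0.1462]
ee_rot: [3.141, 0.006, -0.017]
force: [-15.8, 3.4, 11.8]
width: 0.076
gripper_force: 15.0
```

move_arm(
  increments=[
    {"jaw": 1, "dx": 0, "dy": 0, "dz": 0, "twist": 0},
    {"jaw": 1, "dx": 0, "dy": 0, "dz": 0, "twist": 0},
    {"jaw": 1, "dx": 0, "dy": 0, "dz": 0, "twist": 0},
    {"jaw": 1, "dx": 0, "dy": 0, "dz": -0.01, "twist": 0},
    {"jaw": 1, "dx": 0, "dy": 0, "dz": -0.025, "twist": 0},
    {"jaw": 1, "dx": 0, "dy": 0, "dz": -0.04, "twist": 0},
    {"jaw": 1, "dx": 0, "dy": 0, "dz": -0.04, "twist": 0},
    {"jaw": 1, "dx": -0.02, "dy": 0.03, "dz": -0.03, "twist": -0.06},
    {"jaw": 1, "dx": -0.025, "dy": 0.03, "dz": 0, "twist": -0.06},
    {"jaw": 1, "dx": -0.025, "dy": 0.03, "dz": 0, "twist": -0.06},
    {"jaw": 1, "dx": 0, "dy": 0, "dz": 0, "twist": 0},
    {"jaw": 1, "dx": 0, "dy": 0, "dz": 0, "twist": 0},
  ],
)

```text
t: 8.4
eef_pos: [0.5534, 0.1116, 0.2897]
ee_rot: [-3.141, -0.002, 0.162]
force: [0.3, -0.7, 0.1]
width: 0.0875
gripper_force: 0.0
```

```bash
python3 look.py wrist green_bin .61 .203 -.016 pics/w3.png 2>&1 | tail -1; python3 look.py wrist blue_bin .475 .0265 .2 2>&1 | tail -1;
```

```text
green_bin [ 0.6131  0.2029 -0.013 ] iou err 0.022 shelf [0.0794 0.1444] tcp [0.5534 0.1116 0.2897] yaw 0.1616 dx,dy to centre 0.0736 -0.0805 twist 0.175 t 8.4
blue_bin [0.4775 0.0266 0.2195] iou err 0.266 shelf [-0.0533 -0.0341] tcp [0.5546 0.1131 0.2888] yaw 0.1623 dx,dy to centre -0.0901 0.0729 twist -0.057 t 8.5
```

View pics/w3.png

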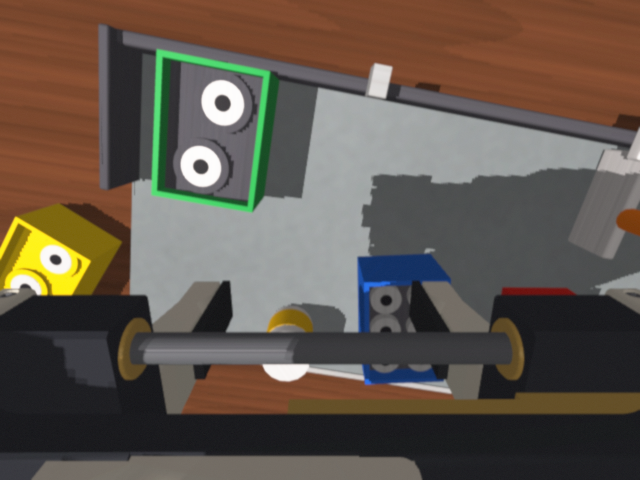

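Green stands at the upper left (212,130), flush with the rail. Blue lies below at (405,320). I move over blue.

move_arm(
  increments=[
    {"jaw": 1, "dx": 0, "dy": 0, "dz": 0, "twist": -0.038},
    {"jaw": 1, "dx": -0.031, "dy": 0.023, "dz": 0, "twist": 0},
    {"jaw": 1, "dx": -0.031, "dy": 0.023, "dz": 0, "twist": 0},
    {"jaw": 1, "dx": -0.03, "dy": 0.024, "dz": 0, "twist": 0},
    {"jaw": 1, "dx": 0, "dy": 0, "dz": 0, "twist": 0},
    {"jaw": 1, "dx": 0, "dy": 0, "dz": 0, "twist": 0},
  ],
)

```text
t: 9.1
eef_pos: [0.4776, 0.0257, 0.2881]
ee_rot: [-3.142, -0.0, 0.2]
force: [-0.2, -0.5, 0.9]
width: 0.0875
gripper_force: 0.0
```

```bash
python3 look.py wrist blue_bin .477 .0255 .2 2>&1 | tail -1;python3 - <<'E'
from station import arm
for r in arm.find_in("wrist","tin"):print(r)
for r in arm.pinpoint("wrist","tin"):print(r)
E
```

```text
blue_bin [0.4773 0.0263 0.2066] iou err 0.031 shelf [-0.0534 -0.0344] tcp [0.4776 0.0257 0.2881] yaw 0.2004 dx,dy to centre -0.0001 -0.0006 twist -0.006 t 9.1
{'position': [0.4441, 0.1211, 0.1235], 'score': 0.65}
{'position': [0.4342, 0.1257, 0.0616], 'score': 0.59}
```

move_arm(
  increments=[
    {"jaw": 1, "dx": 0, "dy": 0, "dz": 0.03, "twist": 0},
    {"jaw": 1, "dx": 0, "dy": 0, "dz": 0.03, "twist": 0},
    {"jaw": 1, "dx": 0, "dy": 0, "dz": 0.026, "twist": 0},
    {"jaw": 1, "dx": 0, "dy": 0, "dz": 0.02, "twist": 0},
    {"jaw": 1, "dx": 0, "dy": 0, "dz": 0.02, "twist": 0},
    {"jaw": 1, "dx": 0, "dy": 0, "dz": 0.015, "twist": 0},
    {"jaw": 1, "dx": 0, "dy": 0, "dz": 0, "twist": 0},
    {"jaw": 0.2, "dx": 0, "dy": 0, "dz": 0, "twist": 0},
    {"jaw": 0.2, "dx": 0, "dy": 0, "dz": 0, "twist": 0},
    {"jaw": 0.2, "dx": 0, "dy": 0, "dz": 0, "twist": 0},
    {"jaw": 0.2, "dx": 0, "dy": 0, "dz": 0, "twist": 0},
    {"jaw": 0.2, "dx": 0, "dy": 0, "dz": 0, "twist": 0},
  ],
)

```text
t: 10.3
eef_pos: [0.4787, 0.0266, 0.1478]
ee_rot: [-3.141, -0.002, 0.201]
force: [0.5, 1.3, 3.4]
width: 0.0698
gripper_force: 15.0
```

move_arm(
  increments=[
    {"jaw": 0.2, "dx": 0.006, "dy": 0, "dz": 0, "twist": 0.05},
    {"jaw": 0.2, "dx": 0.012, "dy": 0, "dz": 0, "twist": 0.06},
    {"jaw": 0.2, "dx": 0.012, "dy": 0, "dz": 0, "twist": 0.06},
    {"jaw": 0.2, "dx": 0.012, "dy": 0, "dz": 0, "twist": 0.046},
    {"jaw": 0.2, "dx": 0.013, "dy": 0, "dz": 0, "twist": 0},
    {"jaw": 0.2, "dx": 0.013, "dy": 0, "dz": 0, "twist": 0},
    {"jaw": 0.2, "dx": 0.013, "dy": 0, "dz": 0, "twist": 0},
    {"jaw": 0.2, "dx": 0.013, "dy": 0, "dz": 0, "twist": 0},
    {"jaw": 0.2, "dx": 0.012, "dy": 0, "dz": 0, "twist": 0},
    {"jaw": 0.2, "dx": 0.01, "dy": 0, "dz": 0, "twist": 0},
  ],
)

```text
t: 11.13
eef_pos: [0.5931, 0.0291, 0.1477]
ee_rot: [3.141, 0.002, -0.015]
force: [-8.7, 0.4, 10.0]
width: 0.0698
gripper_force: 15.0
```

move_arm(
  increments=[
    {"jaw": 0.2, "dx": 0, "dy": -0.01, "dz": 0, "twist": 0},
    {"jaw": 0.2, "dx": 0, "dy": -0.013, "dz": 0, "twist": 0},
    {"jaw": 0.2, "dx": 0, "dy": -0.013, "dz": 0, "twist": 0},
    {"jaw": 0.2, "dx": 0, "dy": -0.013, "dz": 0, "twist": 0},
    {"jaw": 0.2, "dx": 0, "dy": -0.013, "dz": 0, "twist": 0},
    {"jaw": 0.2, "dx": 0.004, "dy": 0, "dz": 0, "twist": 0},
    {"jaw": 0.2, "dx": 0.004, "dy": 0, "dz": 0, "twist": 0},
    {"jaw": 0.2, "dx": 0.004, "dy": 0, "dz": 0, "twist": 0},
    {"jaw": 0.2, "dx": 0, "dy": 0, "dz": 0, "twist": 0},
  ],
)

```text
t: 11.88
eef_pos: [0.6061, 0.0925, 0.1476]
ee_rot: [-3.141, 0.001, -0.014]
force: [-4.2, 0.9, 7.4]
width: 0.0704
gripper_force: 15.0
```

move_arm(
  increments=[
    {"jaw": 0.2, "dx": 0.002, "dy": 0, "dz": 0, "twist": 0},
    {"jaw": 0.2, "dx": 0.002, "dy": 0, "dz": 0, "twist": 0},
    {"jaw": 0.2, "dx": 0, "dy": 0, "dz": 0, "twist": 0},
  ],
)

```text
t: 12.13
eef_pos: [0.6096, 0.0922, 0.1476]
ee_rot: [-3.141, 0.001, -0.014]
force: [-6.9, -0.5, 8.8]
width: 0.07
gripper_force: 15.0
```

move_arm(
  increments=[
    {"jaw": 0.2, "dx": 0.0015, "dy": 0, "dz": 0, "twist": 0},
    {"jaw": 0.2, "dx": 0.0015, "dy": 0, "dz": 0, "twist": 0},
    {"jaw": 0.2, "dx": 0, "dy": 0, "dz": 0, "twist": 0},
  ],
)

```text
t: 12.38
eef_pos: [0.6125, 0.0921, 0.1476]
ee_rot: [-3.141, 0.001, -0.014]
force: [-6.8, -0.6, 8.2]
width: 0.0702
gripper_force: 15.0
```

move_arm(
  increments=[
    {"jaw": 0.2, "dx": 0.0015, "dy": 0, "dz": 0, "twist": 0},
    {"jaw": 0.2, "dx": 0.0015, "dy": 0, "dz": 0, "twist": 0},
    {"jaw": 0.2, "dx": 0, "dy": 0, "dz": 0, "twist": 0},
  ],
)

```text
t: 12.63
eef_pos: [0.6139, 0.092, 0.1473]
ee_rot: [3.141, 0.005, -0.015]
force: [-12.6, 2.5, 12.7]
width: 0.0698
gripper_force: 15.0
```

move_arm(
  increments=[
    {"jaw": 0.2, "dx": 0.001, "dy": 0, "dz": 0, "twist": 0},
    {"jaw": 0.2, "dx": 0.001, "dy": 0, "dz": 0, "twist": 0},
    {"jaw": 0.2, "dx": 0, "dy": 0, "dz": 0, "twist": 0},
  ],
)

```text
t: 12.88
eef_pos: [0.6149, 0.0921, 0.1469]
ee_rot: [3.141, 0.006, -0.015]
force: [-15.9, 3.1, 13.3]
width: 0.0698
gripper_force: 15.0
```

move_arm(
  increments=[
    {"jaw": 0.8, "dx": 0, "dy": 0, "dz": 0, "twist": 0},
    {"jaw": 0.8, "dx": 0, "dy": 0, "dz": 0, "twist": 0},
    {"jaw": 0.8, "dx": 0, "dy": 0, "dz": 0, "twist": 0},
    {"jaw": 0.8, "dx": 0, "dy": 0, "dz": -0.01, "twist": 0},
    {"jaw": 0.8, "dx": 0, "dy": 0, "dz": -0.025, "twist": 0},
    {"jaw": 0.8, "dx": 0, "dy": 0, "dz": -0.035, "twist": 0},
    {"jaw": 1, "dx": 0, "dy": 0, "dz": -0.04, "twist": 0},
    {"jaw": 1, "dx": 0, "dy": 0, "dz": -0.03, "twist": -0.087},
    {"jaw": 1, "dx": 0, "dy": 0, "dz": 0, "twist": -0.087},
  ],
)

```text
t: 13.63
eef_pos: [0.6214, 0.0917, 0.2956]
ee_rot: [-3.141, -0.012, 0.164]
force: [1.9, -0.5, 0.9]
width: 0.087
gripper_force: 0.0
```

move_arm(
  increments=[
    {"jaw": 1, "dx": -0.026, "dy": 0.026, "dz": 0, "twist": 0},
    {"jaw": 1, "dx": -0.026, "dy": 0.026, "dz": 0, "twist": 0},
    {"jaw": 1, "dx": -0.026, "dy": 0.026, "dz": 0, "twist": 0},
    {"jaw": 1, "dx": -0.026, "dy": 0.026, "dz": 0, "twist": 0},
    {"jaw": 1, "dx": -0.026, "dy": 0.026, "dz": 0, "twist": 0},
    {"jaw": 1, "dx": -0.026, "dy": 0.026, "dz": 0, "twist": 0},
    {"jaw": 1, "dx": -0.026, "dy": 0.026, "dz": 0, "twist": 0},
    {"jaw": 1, "dx": 0, "dy": 0, "dz": 0, "twist": 0},
    {"jaw": 1, "dx": 0, "dy": 0, "dz": 0, "twist": 0},
  ],
)

```text
t: 14.38
eef_pos: [0.467, -0.1186, 0.288]
ee_rot: [3.141, -0.002, 0.157]
force: [0.9, 0.4, 0.5]
width: 0.0879
gripper_force: 0.0
```

```bash
python3 look.py wrist red_bin .4635 -.1167 .158 2>&1 | tail -1;python3 look.py wrist blue_bin .612 .092 -.015 2>&1 | tail -1
```

```text
red_bin [ 0.466  -0.1167  0.1566] iou err 0.014 shelf [-0.0624 -0.1775] tcp [ 0.467  -0.1186  0.288 ] yaw 0.1565 dx,dy to centre -0.0007 -0.0021 twist -0.0 t 14.3833
blue_bin [ 0.6096  0.0913 -0.0157] iou err 0.26 shelf [0.0778 0.0328] tcp [ 0.4682 -0.1173  0.2876] yaw 0.1587 dx,dy to centre 0.1726 -0.1837 twist 0.174 t 14.4833
```

move_arm(
  increments=[
    {"jaw": 1, "dx": -0.001, "dy": -0.002, "dz": 0.03, "twist": 0},
    {"jaw": 1, "dx": 0, "dy": 0, "dz": 0.03, "twist": 0},
    {"jaw": 1, "dx": 0, "dy": 0, "dz": 0.026, "twist": 0},
    {"jaw": 1, "dx": 0, "dy": 0, "dz": 0.02, "twist": 0},
    {"jaw": 1, "dx": 0, "dy": 0, "dz": 0.02, "twist": 0},
    {"jaw": 1, "dx": 0, "dy": 0, "dz": 0.014, "twist": 0},
    {"jaw": 1, "dx": 0, "dy": 0, "dz": 0, "twist": 0},
    {"jaw": 0.2, "dx": 0, "dy": 0, "dz": 0, "twist": 0},
    {"jaw": 0.2, "dx": 0, "dy": 0, "dz": 0, "twist": 0},
    {"jaw": 0.2, "dx": 0, "dy": 0, "dz": 0, "twist": 0},
    {"jaw": 0.2, "dx": 0, "dy": 0, "dz": 0, "twist": 0},
    {"jaw": 0.2, "dx": 0, "dy": 0, "dz": 0, "twist": 0},
  ],
)

```text
t: 15.58
eef_pos: [0.467, -0.1154, 0.1478]
ee_rot: [3.141, -0.002, 0.159]
force: [-0.2, 0.3, 4.0]
width: 0.0642
gripper_force: 15.0
```

move_arm(
  increments=[
    {"jaw": 0.2, "dx": 0, "dy": 0, "dz": 0, "twist": 0.043},
    {"jaw": 0.2, "dx": 0, "dy": -0.005, "dz": 0, "twist": 0.044},
    {"jaw": 0.2, "dx": 0, "dy": -0.01, "dz": 0, "twist": 0.044},
    {"jaw": 0.2, "dx": 0, "dy": -0.01, "dz": 0, "twist": 0.042},
    {"jaw": 0.2, "dx": 0, "dy": -0.015, "dz": 0, "twist": 0},
    {"jaw": 0.2, "dx": 0, "dy": -0.015, "dz": 0, "twist": 0},
    {"jaw": 0.2, "dx": 0, "dy": -0.015, "dz": 0, "twist": 0},
    {"jaw": 0.2, "dx": 0, "dy": -0.015, "dz": 0, "twist": 0},
    {"jaw": 0.2, "dx": 0, "dy": -0.015, "dz": 0, "twist": 0},
    {"jaw": 0.2, "dx": 0, "dy": -0.011, "dz": 0, "twist": 0},
    {"jaw": 0.2, "dx": 0, "dy": 0, "dz": 0, "twist": 0},
    {"jaw": 0.2, "dx": 0, "dy": 0, "dz": 0, "twist": 0},
  ],
)

```text
t: 16.58
eef_pos: [0.4669, -0.0032, 0.1478]
ee_rot: [-3.14, -0.002, -0.013]
force: [-2.3, 5.6, 7.2]
width: 0.0637
gripper_force: 15.0
```

move_arm(
  increments=[
    {"jaw": 0.2, "dx": 0.008, "dy": 0, "dz": 0, "twist": 0},
    {"jaw": 0.2, "dx": 0.014, "dy": 0, "dz": 0, "twist": 0},
    {"jaw": 0.2, "dx": 0.014, "dy": 0, "dz": 0, "twist": 0},
    {"jaw": 0.2, "dx": 0.014, "dy": 0, "dz": 0, "twist": 0},
    {"jaw": 0.2, "dx": 0.014, "dy": 0, "dz": 0, "twist": 0},
    {"jaw": 0.2, "dx": 0.014, "dy": 0, "dz": 0, "twist": 0},
    {"jaw": 0.2, "dx": 0.014, "dy": 0, "dz": 0, "twist": 0},
    {"jaw": 0.2, "dx": 0.014, "dy": 0, "dz": 0, "twist": 0},
    {"jaw": 0.2, "dx": 0.014, "dy": 0, "dz": 0, "twist": 0},
    {"jaw": 0.2, "dx": 0.012, "dy": 0, "dz": 0, "twist": 0},
    {"jaw": 0.2, "dx": 0, "dy": 0, "dz": 0, "twist": 0},
  ],
)

```text
t: 17.5
eef_pos: [0.5999, -0.0067, 0.1476]
ee_rot: [3.141, -0.001, -0.014]
force: [3.2, -2.7, 4.4]
width: 0.0639
gripper_force: 15.0
```

move_arm(
  increments=[
    {"jaw": 0.2, "dx": 0.003, "dy": 0, "dz": 0, "twist": 0},
    {"jaw": 0.2, "dx": 0.003, "dy": 0, "dz": 0, "twist": 0},
    {"jaw": 0.2, "dx": 0.003, "dy": 0, "dz": 0, "twist": 0},
    {"jaw": 0.2, "dx": 0, "dy": 0, "dz": 0, "twist": 0},
  ],
)

```text
t: 17.83
eef_pos: [0.6067, -0.0069, 0.1475]
ee_rot: [3.141, 0.001, -0.014]
force: [-4.6, -1.0, 7.9]
width: 0.0641
gripper_force: 15.0
```

move_arm(
  increments=[
    {"jaw": 0.2, "dx": 0.0015, "dy": 0, "dz": 0, "twist": 0},
    {"jaw": 0.2, "dx": 0.0015, "dy": 0, "dz": 0, "twist": 0},
    {"jaw": 0.2, "dx": 0, "dy": 0, "dz": 0, "twist": 0},
  ],
)

```text
t: 18.08
eef_pos: [0.6093, -0.0069, 0.1475]
ee_rot: [3.141, 0.001, -0.014]
force: [-5.5, 0.1, 9.1]
width: 0.0639
gripper_force: 15.0
```

move_arm(
  increments=[
    {"jaw": 0.2, "dx": 0.001, "dy": 0, "dz": 0, "twist": 0},
    {"jaw": 0.2, "dx": 0.001, "dy": 0, "dz": 0, "twist": 0},
    {"jaw": 0.2, "dx": 0, "dy": 0, "dz": 0, "twist": 0},
  ],
)

```text
t: 18.33
eef_pos: [0.6112, -0.007, 0.1475]
ee_rot: [3.141, 0.001, -0.014]
force: [-6.5, -0.3, 8.8]
width: 0.0638
gripper_force: 15.0
```

move_arm(
  increments=[
    {"jaw": 0.2, "dx": 0.001, "dy": 0, "dz": 0, "twist": 0},
    {"jaw": 0.2, "dx": 0.001, "dy": 0, "dz": 0, "twist": 0},
    {"jaw": 0.2, "dx": 0, "dy": 0, "dz": 0, "twist": 0},
  ],
)

```text
t: 18.58
eef_pos: [0.6118, -0.007, 0.1474]
ee_rot: [3.141, 0.004, -0.014]
force: [-10.6, 1.2, 12.9]
width: 0.0635
gripper_force: 15.0
```

move_arm(
  increments=[
    {"jaw": 0.2, "dx": 0.001, "dy": 0, "dz": 0, "twist": 0},
    {"jaw": 0.2, "dx": 0.001, "dy": 0, "dz": 0, "twist": 0},
    {"jaw": 0.2, "dx": 0, "dy": 0, "dz": 0, "twist": 0},
  ],
)

```text
t: 18.83
eef_pos: [0.6127, -0.007, 0.147]
ee_rot: [3.141, 0.006, -0.015]
force: [-14.5, 2.8, 14.2]
width: 0.0638
gripper_force: 15.0
```

move_arm(
  increments=[
    {"jaw": 0.7, "dx": 0, "dy": 0, "dz": 0, "twist": 0},
    {"jaw": 0.7, "dx": 0, "dy": 0, "dz": 0, "twist": 0},
    {"jaw": 0.7, "dx": 0, "dy": 0, "dz": 0, "twist": 0},
    {"jaw": 0.7, "dx": 0, "dy": 0, "dz": -0.01, "twist": 0},
    {"jaw": 0.7, "dx": 0, "dy": 0, "dz": -0.025, "twist": 0},
    {"jaw": 0.7, "dx": 0, "dy": 0, "dz": -0.035, "twist": 0},
    {"jaw": 0.7, "dx": 0, "dy": 0, "dz": -0.04, "twist": 0},
    {"jaw": 0.7, "dx": -0.02, "dy": 0, "dz": -0.03, "twist": 0},
    {"jaw": 0.7, "dx": -0.03, "dy": 0, "dz": -0.03, "twist": 0},
    {"jaw": 0.7, "dx": -0.04, "dy": 0, "dz": -0.01, "twist": 0},
    {"jaw": 0.7, "dx": -0.02, "dy": 0, "dz": 0, "twist": 0},
    {"jaw": 0.7, "dx": 0, "dy": 0, "dz": 0, "twist": 0},
  ],
)

```text
t: 19.83
eef_pos: [0.5035, -0.0054, 0.3291]
ee_rot: [-3.139, -0.004, -0.013]
force: [0.2, -0.6, -1.1]
width: 0.0745
gripper_force: 0.0
```

```bash
python3 look.py wrist red_bin .611 -.007 -.016 pics/w4.png 2>&1 | tail -1; python3 look.py wrist blue_bin .612 .092 -.016 2>&1 | tail -1; python3 look.py wrist green_bin .613 .203 -.016 2>&1 | tail -1;python3 - <<'E'
from station import arm
for n in("keeper_grip","tin","spray"):
  for r in arm.pinpoint("wrist",n):print(n,r)
E
```

```text
red_bin [ 0.6102 -0.0072 -0.016 ] iou err 0.019 shelf [ 0.08   -0.0657] tcp [ 0.5035 -0.0054  0.3291] yaw -0.0135 dx,dy to centre 0.1067 0.0004 twist 0.003 t 19.8333
blue_bin [ 0.6104  0.0912 -0.0138] iou err 0.008 shelf [0.0786 0.0327] tcp [ 0.5062 -0.0051  0.3278] yaw -0.0132 dx,dy to centre 0.1029 -0.0977 twist 0.001 t 19.9333
green_bin [ 0.6122  0.2001 -0.0283] iou err 0.034 shelf [0.0786 0.1416] tcp [ 0.5071 -0.0051  0.3266] yaw -0.0137 dx,dy to centre 0.1023 -0.2066 twist 0.015 t 20.0333
keeper_grip {'position': [0.601, -0.1226, 0.1405], 'score': 0.78}
tin {'position': [0.4346, 0.1218, 0.0603], 'score': 0.95}
spray {'position': [0.5625, -0.2389, 0.0622], 'score': 0.75}
```

View pics/w4.png

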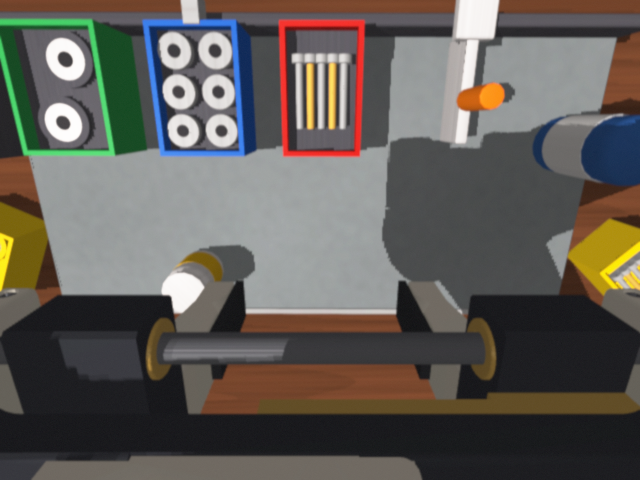

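Red (322,88), blue (198,88) and green (65,88) all stand square against the rail. The keeper grip is at (480,97), and the tin and spray bottle are unmoved. Now I go over the grip, turned 90° to keep the gripper body clear of the spray bottle.

move_arm(
  increments=[
    {"jaw": 0.3, "dx": 0.024, "dy": 0.03, "dz": 0, "twist": 0},
    {"jaw": 0.3, "dx": 0.024, "dy": 0.03, "dz": 0, "twist": 0},
    {"jaw": 0.3, "dx": 0.024, "dy": 0.03, "dz": 0, "twist": 0},
    {"jaw": 0.3, "dx": 0.024, "dy": 0.03, "dz": 0, "twist": 0},
    {"jaw": 0.3, "dx": 0, "dy": 0, "dz": 0, "twist": 0.121},
    {"jaw": 0.3, "dx": 0, "dy": 0, "dz": 0, "twist": 0.121},
    {"jaw": 0.3, "dx": 0, "dy": 0, "dz": 0, "twist": 0.121},
    {"jaw": 0.3, "dx": 0, "dy": 0, "dz": 0, "twist": 0.121},
    {"jaw": 0.3, "dx": 0, "dy": 0, "dz": 0, "twist": 0.121},
    {"jaw": 0.3, "dx": 0, "dy": 0, "dz": 0, "twist": 0.121},
  ],
)

```text
t: 21.12
eef_pos: [0.6012, -0.1267, 0.3254]
ee_rot: [3.14, 0.001, -0.746]
force: [-0.7, 0.1, -0.5]
width: 0.0572
gripper_force: 0.0
```

move_arm(
  increments=[
    {"jaw": 0.3, "dx": 0, "dy": 0, "dz": 0, "twist": 0.121},
    {"jaw": 0.3, "dx": 0, "dy": 0, "dz": 0, "twist": 0.121},
    {"jaw": 0.3, "dx": 0, "dy": 0, "dz": 0, "twist": 0.121},
    {"jaw": 0.3, "dx": 0, "dy": 0, "dz": 0, "twist": 0.121},
    {"jaw": 0.3, "dx": 0, "dy": 0, "dz": 0, "twist": 0.121},
    {"jaw": 0.3, "dx": 0, "dy": 0, "dz": 0, "twist": 0.121},
    {"jaw": 0.3, "dx": 0, "dy": 0, "dz": 0, "twist": 0.121},
    {"jaw": 0.3, "dx": 0, "dy": 0, "dz": 0, "twist": 0},
    {"jaw": 0.3, "dx": 0, "dy": 0, "dz": 0, "twist": 0},
    {"jaw": 0.3, "dx": 0, "dy": 0, "dz": 0, "twist": 0},
  ],
)

```text
t: 21.95
eef_pos: [0.601, -0.1265, 0.3259]
ee_rot: [3.141, -0.0, -1.583]
force: [-0.9, -0.8, -0.3]
width: 0.0569
gripper_force: 0.0
```

```bash
python3 - <<'E'
from station import arm
import cv2
print(arm.get_state()["q"].round(2))
cv2.imwrite("pics/w5.png",arm.grab_frame("wrist"))
for c in("wrist","top"):
  if c=="top":arm.grab_frame(c)
  for r in arm.pinpoint(c,"keeper_grip"):print(c,r)
E
```

```text
[ 0.11  0.24 -0.08  0.   -1.25 -0.12]
wrist {'position': [0.6005, -0.1207, 0.1384], 'score': 0.89}
top {'position': [0.5313, 0.055, -0.001], 'score': 0.69}
```

View pics/w5.png

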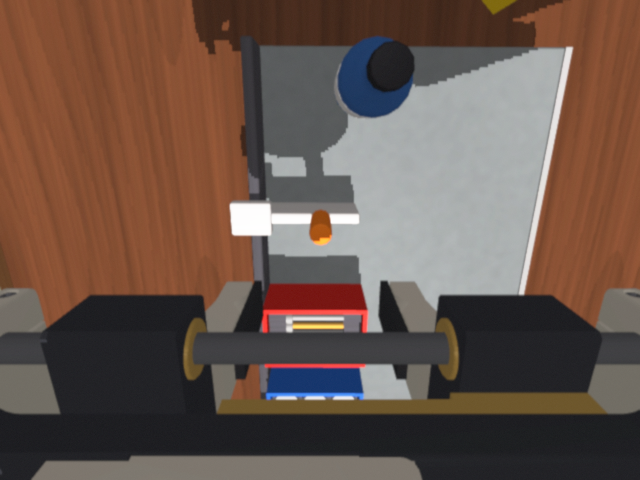

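The post's top is at (320,235), centred between the fingers. I check its y position by back-projecting that pixel to z = 0.155.

```bash
python3 - <<'E'
from station import arm
import numpy as np,cv2
ci=arm.camera_info("wrist");E=ci["extrinsics"];Ki=np.linalg.inv(ci["K"])
im=cv2.imread("pics/w5.png");h=cv2.cvtColor(im,cv2.COLOR_BGR2HSV)
m=cv2.inRange(h,(5,180,120),(18,255,255))[190:260,290:350];ys,xs=np.nonzero(m);print(xs.min()+290,xs.max()+290,ys.min()+190,ys.max()+190)
b=ys.max()+190.5; u=(xs.min()+xs.max()+1)/2+289.5
for v,z,t in((b,.155,"top near edge (+9mm y)"),(b-11,.155,"top centre approx")):
    d=E[:3,:3]@Ki@[u,v,1]; print(t,(E[:3,3]+d*(z-E[2,3])/d[2]).round(4))
print(arm.get_state()["eef_pos"])
E
```

```text
310 330 211 241
top near edge (+9mm y) [ 0.6015 -0.1203  0.155 ]
top centre approx [ 0.6013 -0.1292  0.155 ]
[ 0.60092171 -0.12643857  0.32623593]
```

move_arm(
  increments=[
    {"jaw": 0.3, "dx": 0.001, "dy": 0, "dz": 0.03, "twist": 0},
    {"jaw": 0.3, "dx": 0, "dy": 0, "dz": 0.03, "twist": 0},
    {"jaw": 0.3, "dx": 0, "dy": 0, "dz": 0.025, "twist": 0},
    {"jaw": 0.3, "dx": 0, "dy": 0, "dz": 0.02, "twist": 0},
    {"jaw": 0.3, "dx": 0, "dy": 0, "dz": 0.02, "twist": 0},
    {"jaw": 0.3, "dx": 0, "dy": 0, "dz": 0.01, "twist": 0},
    {"jaw": 0.3, "dx": 0, "dy": 0, "dz": 0, "twist": 0},
    {"jaw": 0.3, "dx": 0, "dy": 0, "dz": 0, "twist": 0},
  ],
  force=25,
)

```text
t: 22.82
eef_pos: [0.6011, -0.1275, 0.1915]
ee_rot: [3.141, -0.0, -1.586]
force: [0.9, -0.2, 0.4]
width: 0.0569
gripper_force: 0.0
```

move_arm(
  increments=[
    {"jaw": -0.8, "dx": 0, "dy": 0, "dz": 0, "twist": 0},
    {"jaw": -0.8, "dx": 0, "dy": 0, "dz": 0, "twist": 0},
    {"jaw": -0.8, "dx": 0, "dy": 0, "dz": 0, "twist": 0},
    {"jaw": -0.8, "dx": 0, "dy": 0, "dz": 0, "twist": 0},
    {"jaw": -0.8, "dx": 0, "dy": 0, "dz": 0, "twist": 0},
    {"jaw": -0.8, "dx": 0, "dy": 0, "dz": 0, "twist": 0},
    {"jaw": -0.8, "dx": 0, "dy": 0, "dz": 0, "twist": 0},
  ],
  force=25,
)

```text
t: 23.4
eef_pos: [0.6012, -0.1274, 0.1915]
ee_rot: [-3.141, 0.0, -1.587]
force: [-0.8, -0.2, -0.4]
width: 0.0176
gripper_force: 25.0
```

move_arm(
  increments=[
    {"jaw": -0.8, "dx": -0.005, "dy": 0, "dz": 0, "twist": 0},
    {"jaw": -0.8, "dx": -0.01, "dy": 0, "dz": 0, "twist": 0},
    {"jaw": -0.8, "dx": -0.01, "dy": 0, "dz": 0, "twist": 0},
    {"jaw": -0.8, "dx": -0.01, "dy": 0, "dz": 0, "twist": 0},
    {"jaw": -0.8, "dx": -0.01, "dy": 0, "dz": 0, "twist": 0},
    {"jaw": -0.8, "dx": -0.01, "dy": 0, "dz": 0, "twist": 0},
    {"jaw": -0.8, "dx": -0.01, "dy": 0, "dz": 0, "twist": 0},
    {"jaw": -0.8, "dx": -0.007, "dy": 0, "dz": 0, "twist": 0},
    {"jaw": -0.8, "dx": -0.005, "dy": 0, "dz": 0, "twist": 0},
    {"jaw": -0.8, "dx": -0.005, "dy": 0, "dz": 0, "twist": 0},
    {"jaw": -0.8, "dx": -0.005, "dy": 0, "dz": 0, "twist": 0},
    {"jaw": -0.8, "dx": -0.005, "dy": 0, "dz": 0, "twist": 0},
  ],
)

```text
t: 24.4
eef_pos: [0.6027, -0.0353, 0.1915]
ee_rot: [-3.141, -0.001, -1.587]
force: [5.3, -4.2, -0.1]
width: 0.0175
gripper_force: 25.0
```

move_arm(
  increments=[
    {"jaw": -0.8, "dx": -0.005, "dy": 0, "dz": 0, "twist": 0},
    {"jaw": -0.8, "dx": -0.005, "dy": 0, "dz": 0, "twist": 0},
    {"jaw": -0.8, "dx": -0.005, "dy": 0, "dz": 0, "twist": 0},
    {"jaw": -0.8, "dx": -0.005, "dy": 0, "dz": 0, "twist": 0},
    {"jaw": -0.8, "dx": -0.005, "dy": 0, "dz": 0, "twist": 0},
    {"jaw": -0.8, "dx": -0.005, "dy": 0, "dz": 0, "twist": 0},
    {"jaw": -0.8, "dx": -0.005, "dy": 0, "dz": 0, "twist": 0},
    {"jaw": -0.8, "dx": -0.005, "dy": 0, "dz": 0, "twist": 0},
  ],
)

```text
t: 25.07
eef_pos: [0.6034, 0.0039, 0.1915]
ee_rot: [-3.141, -0.001, -1.587]
force: [5.7, -8.3, -1.0]
width: 0.0176
gripper_force: 25.0
```

move_arm(
  increments=[
    {"jaw": -0.8, "dx": -0.005, "dy": 0, "dz": 0, "twist": 0},
    {"jaw": -0.8, "dx": -0.005, "dy": 0, "dz": 0, "twist": 0},
    {"jaw": -0.8, "dx": -0.005, "dy": 0, "dz": 0, "twist": 0},
    {"jaw": -0.8, "dx": -0.005, "dy": 0, "dz": 0, "twist": 0},
    {"jaw": -0.8, "dx": -0.005, "dy": 0, "dz": 0, "twist": 0},
    {"jaw": -0.8, "dx": -0.005, "dy": 0, "dz": 0, "twist": 0},
  ],
)

```text
t: 25.57
eef_pos: [0.6039, 0.0334, 0.1915]
ee_rot: [-3.141, -0.002, -1.587]
force: [7.3, -10.3, -0.3]
width: 0.0177
gripper_force: 25.0
```

move_arm(
  increments=[
    {"jaw": -0.8, "dx": -0.004, "dy": 0, "dz": 0, "twist": 0},
    {"jaw": -0.8, "dx": -0.004, "dy": 0, "dz": 0, "twist": 0},
    {"jaw": -0.8, "dx": -0.004, "dy": 0, "dz": 0, "twist": 0},
    {"jaw": -0.8, "dx": -0.004, "dy": 0, "dz": 0, "twist": 0},
    {"jaw": -0.8, "dx": -0.003, "dy": 0, "dz": 0, "twist": 0},
    {"jaw": -0.8, "dx": 0, "dy": 0, "dz": 0, "twist": 0},
  ],
)

```text
t: 26.07
eef_pos: [0.6043, 0.0528, 0.1915]
ee_rot: [-3.141, -0.002, -1.587]
force: [6.3, -6.2, 0.6]
width: 0.0176
gripper_force: 25.0
```

move_arm(
  increments=[
    {"jaw": -0.8, "dx": -0.002, "dy": 0, "dz": 0, "twist": 0},
    {"jaw": -0.8, "dx": -0.002, "dy": 0, "dz": 0, "twist": 0},
    {"jaw": -0.8, "dx": 0, "dy": 0, "dz": 0, "twist": 0},
  ],
)

```text
t: 26.32
eef_pos: [0.6043, 0.0561, 0.1915]
ee_rot: [-3.141, -0.003, -1.587]
force: [7.2, -10.2, 0.0]
width: 0.0177
gripper_force: 25.0
```

move_arm(
  increments=[
    {"jaw": -0.8, "dx": -0.001, "dy": 0, "dz": 0, "twist": 0},
    {"jaw": -0.8, "dx": -0.001, "dy": 0, "dz": 0, "twist": 0},
    {"jaw": -0.8, "dx": 0, "dy": 0, "dz": 0, "twist": 0},
  ],
)

```text
t: 26.57
eef_pos: [0.6043, 0.0563, 0.1915]
ee_rot: [3.141, -0.005, -1.587]
force: [9.8, -19.4, -1.1]
width: 0.0173
gripper_force: 25.0
```

move_arm(
  increments=[
    {"jaw": -0.8, "dx": -0.001, "dy": 0, "dz": 0, "twist": 0},
    {"jaw": -0.8, "dx": 0, "dy": 0, "dz": 0, "twist": 0},
  ],
)

```text
t: 26.73
eef_pos: [0.6043, 0.0565, 0.1915]
ee_rot: [3.141, -0.006, -1.587]
force: [9.3, -22.4, -1.5]
width: 0.0175
gripper_force: 25.0
```

move_arm(
  increments=[
    {"jaw": 0, "dx": 0, "dy": 0, "dz": 0, "twist": 0},
    {"jaw": 0, "dx": 0, "dy": 0, "dz": 0, "twist": 0},
    {"jaw": 0, "dx": 0, "dy": 0, "dz": 0, "twist": 0},
    {"jaw": 0, "dx": 0, "dy": 0, "dz": 0, "twist": 0},
    {"jaw": 0, "dx": 0, "dy": 0, "dz": -0.01, "twist": 0},
    {"jaw": 0, "dx": 0, "dy": 0, "dz": -0.03, "twist": 0},
    {"jaw": 0, "dx": 0, "dy": 0, "dz": -0.04, "twist": 0},
    {"jaw": 0, "dx": 0, "dy": 0.03, "dz": -0.03, "twist": 0},
    {"jaw": 0, "dx": 0, "dy": 0.04, "dz": -0.02, "twist": 0},
    {"jaw": 0, "dx": 0, "dy": 0.04, "dz": 0, "twist": 0},
    {"jaw": 0, "dx": 0, "dy": 0.02, "dz": 0, "twist": 0},
    {"jaw": 0, "dx": 0, "dy": 0, "dz": 0, "twist": 0},
  ],
)

```text
t: 27.73
eef_pos: [0.4735, 0.0624, 0.3214]
ee_rot: [-3.14, 0.003, -1.586]
force: [0.4, -0.6, -0.5]
width: 0.0439
gripper_force: 0.0
```

```bash
cat > chk.py <<'E'
from look import *
for c in("top","scene"):
    im=arm.grab_frame(c); cv2.imwrite(f"pics/{c}9.png",im)
    for n in("keeper_grip","tin","spray","hammer"):
        for r in arm.pinpoint(c,n)[:1]: print(c,n,np.round(r["position"],3),r["score"])
    for n,p in(("red_bin",(.612,.1,-.016)),("blue_bin",(.612,.167,-.016)),("green_bin",(.613,.24,-.016))):
        x,f=fit([(c,1)],n,p); print(c,n,x.round(4),round(f,3),toshelf((.5357,.0598,-.0164),x).round(4))
E
python3 chk.py; python3 -c "
import cv2;a=cv2.imread('pics/scene9.png')[180:360,210:510];b=cv2.imread('pics/top9.png')[170:340,140:440]
import numpy as np;cv2.imwrite('pics/fin.png',cv2.resize(np.vstack([a,b]),None,fx=1.7,fy=1.7))"
```

```text
top keeper_grip [0.604 0.061 0.139] 0.89
top spray [ 0.567 -0.234  0.061] 0.89
top hammer [ 0.389 -0.497  0.004] 0.89
top red_bin [ 0.6097  0.1009 -0.0242] 0.386 [0.0733 0.0423]
top blue_bin [ 0.612   0.1703 -0.0438] 0.213 [0.0745 0.1117]
top green_bin [ 0.6203  0.2494 -0.1375] 0.233 [0.0815 0.191 ]
scene keeper_grip [0.604 0.058 0.141] 0.56
scene tin [0.434 0.122 0.059] 0.73
scene spray [ 0.566 -0.234  0.061] 0.57
scene hammer [ 0.393 -0.498 -0.003] 0.64
scene red_bin [0.5835 0.0733 0.2233] 0.371 [0.0476 0.0143]
scene blue_bin [0.5838 0.1388 0.1202] 0.333 [0.0468 0.0798]
scene green_bin [0.5854 0.219  0.0768] 0.302 [0.0471 0.16  ]
```

View pics/fin.png

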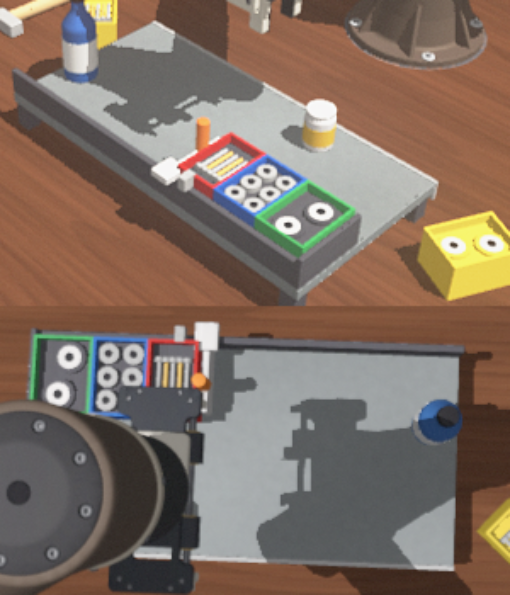

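The final view shows the three bins in a close row against the end wall, with the keeper up against red at (205,380) in the lower half. I measure the keeper's travel precisely by how far the grip has shifted between the two top pictures.

```bash
python3 - <<'E'
from station import arm
import numpy as np,cv2
ci=arm.camera_info("top");E=ci["extrinsics"];Ki=np.linalg.inv(ci["K"])
def bp(u,v,z):
    d=E[:3,:3]@Ki@[u,v,1]; return E[:3,3]+d*(z-E[2,3])/d[2]
P=[];B=[]
for f,x0 in(("top0",325),("top9",235)):
    im=cv2.imread(f"pics/{f}.png").astype(float)
    r=im[200:235,x0:x0+45]; w=np.clip(r[...,2]-r[...,0]-100,0,None); w[r[...,1]<40]=0
    w[np.abs(r[...,2]-r[...,1])<60]=0
    ys,xs=np.mgrid[200:235,x0:x0+45]
    if f=="top9": # keep clear of the red bin: orange hue only
        h=cv2.cvtColor(r.astype(np.uint8),cv2.COLOR_BGR2HSV)[...,0]; w[(h<7)|(h>20)]=0
    u,v=(w*xs).sum()/w.sum(),(w*ys).sum()/w.sum(); P.append(bp(u,v,.15)); print(f,u,v,P[-1].round(4))
a=cv2.imread("pics/top0.png");b=cv2.imread("pics/top9.png")
for im,x0 in((a,330),(b,245)):   # white carrier block template
    pass
g=cv2.cvtColor(a,cv2.COLOR_BGR2GRAY);t=cv2.resize(g[181:200,336:356],None,fx=4,fy=4,interpolation=3)
s=cv2.resize(cv2.cvtColor(b,cv2.COLOR_BGR2GRAY)[170:210,240:290],None,fx=4,fy=4,interpolation=3)
m=cv2.matchTemplate(s,t,cv2.TM_CCOEFF_NORMED);_,q,_,l=cv2.minMaxLoc(m);u1,v1=240+l[0]/4,170+l[1]/4
print("block",q,u1,v1,np.linalg.norm((bp(336,181,.11)-bp(u1,v1,.11))[:2]))
print("grip travel",np.linalg.norm((P[0]-P[1])[:2]))
E
```

```text
top0 345.0317250495704 216.6754791804362 [ 0.5999 -0.1245  0.15  ]
top9 256.45886768845793 213.11229277447606 [0.6036 0.0592 0.15  ]
block 0.9057177305221558 252.0 178.0 0.18276816336424237
grip travel 0.18376724689918866
```

move_arm(
  increments=[
    {"jaw": 0, "dx": -0.038, "dy": -0.012, "dz": 0, "twist": 0},
    {"jaw": 0, "dx": -0.038, "dy": -0.012, "dz": 0, "twist": 0},
    {"jaw": 0, "dx": -0.038, "dy": -0.012, "dz": 0, "twist": 0},
    {"jaw": 0, "dx": -0.038, "dy": -0.012, "dz": 0, "twist": 0},
    {"jaw": 0, "dx": -0.038, "dy": -0.012, "dz": 0, "twist": 0},
    {"jaw": 0, "dx": -0.038, "dy": -0.012, "dz": 0, "twist": 0},
    {"jaw": 0, "dx": 0, "dy": 0, "dz": 0, "twist": 0},
    {"jaw": 0, "dx": 0, "dy": 0, "dz": 0, "twist": 0},
    {"jaw": 0, "dx": 0, "dy": 0, "dz": 0, "twist": 0},
  ],
)

```text
t: 29.28
eef_pos: [0.5526, 0.2895, 0.3188]
ee_rot: [3.141, -0.001, -1.586]
force: [0.5, -1.4, -0.4]
width: 0.0443
gripper_force: 0.0
```

```bash
python3 - <<'E'
from look import *
im=arm.grab_frame("wrist"); cv2.imwrite("pics/w9.png",im)
for n,p in(("red_bin",(.612,.1,-.016)),("blue_bin",(.612,.167,-.016)),("green_bin",(.613,.24,-.016))):
    try: x,f=fit([("wrist",1)],n,p); print(n,x.round(4),round(f,3),toshelf((.5357,.0598,-.0164),x).round(4))
    except Exception as e: print(n,e)
for r in arm.pinpoint("wrist","keeper_grip"): print(r)
E
```

```text
red_bin [ 0.6097  0.0838 -0.0417] 0.598 [0.0736 0.0252]
blue_bin [ 0.6119  0.1631 -0.0215] 0.009 [0.0745 0.1045]
green_bin [ 0.6134  0.2362 -0.017 ] 0.018 [0.0748 0.1776]
```

View pics/w9.png

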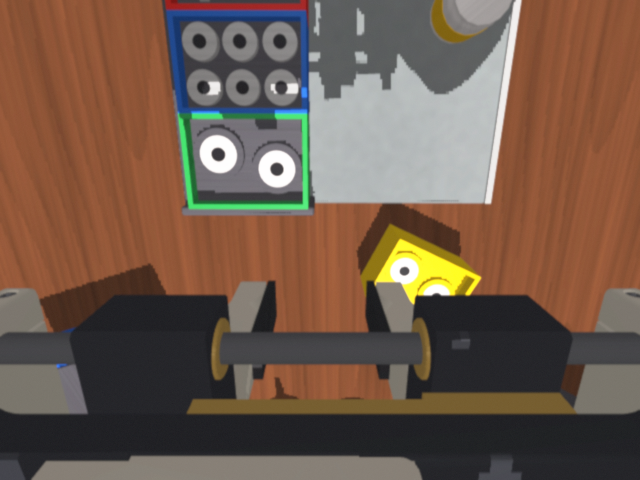

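Green (247,160) and blue (240,60) are square, flush with the rail and close together, with red adjoining at the top edge of the picture. The arm is clear of everything, so I hand in.

```bash
python3 -c "
from station import arm
print(arm.job_done())"
```

```text
the job is handed in; nothing more can be done
None
```

Job handed in, verdict not returned: the red, blue and green bins stand in a close row against the rail and end wall (blue and green measured square, red checked by eye), the keeper was pushed until it stopped at about 184 mm of its 186 mm travel, and the tin, spray bottle and hammer measured unmoved.

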